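# Roll the rolling pin to the line on the pastry board

## Robot

A 7-joint arm with a two-finger parallel gripper is mounted at the origin on a cart in front of the work surface, level with it; the furniture and walls round the work are solid. World frame = base frame: x ahead of the robot, y to its left, z up, the work surface at z = 0. Lengths are in mm, angles in rad, forces in N, time in s.
With the tool pointing down it reaches from about 350 to 900 mm from the base axis. Payload 8.1 kg.
Tool frame: the origin (TCP) lies at the very end of the fingers, on their centre line; the grasp point (between the pads) lies 19 mm behind it; y points along the fingers, z is the direction in which the jaws open and shut, and the axes are right-handed (so a half turn about y gives the same grasp; the last joint's range is limited). The gripper opens to 92 mm and grips with 3 to 60 N. Pads are 19 mm wide; open, the fingers measure 130 mm over their backs; the gripper's body (75 mm by 190 mm) begins 47 mm behind the grasp point.
Start: joints at [1.219, 0.434, 0.025, 1.573, -0.012, 1.134, -0.075], TCP at [153.876, -605.775, 226.742] pointing down, gripper open.
Joint ranges: [-2.62, 2.62], [-0.44, 2.09], [-1.27, 1.32], [0.08, 2.57], [-1.32, 4.46], [0.12, 2], [-2.74, 2.74]. Speed limits (rad/s): [2.22, 2.22, 3.01, 3.01, 3.14, 3.14, 3.14].

## Interface

Orientations are given as [roll, pitch, yaw] about the fixed x, y, z axes, in that order (R = Rz(yaw) Ry(pitch) Rx(roll)).
In Python, from rig import sense, capture, close_job gives the robot as it stands. The module is installed in compiled form; this text tells all that it offers.
- The arm moves only by the tool send_rows, never from a script. Its argument "targets" is a list of rows, each an object with "delta_pos": the shift along the world's x, y, z in m, a list of three; "roll": the turn about the world's z in degrees. In form: [{"delta_pos": [x, y, z], "roll": roll}, ...]. A call has 1 to 5 rows; each row shifts and turns the commanded pose from where the row before left it; what a row does not reach is not made up. A row lasts 1/8 s, in which the tool goes at most 62.5 mm and 10.7 degrees, less where a joint would pass 70% of its speed; a pose out of reach is approached as far as the arm can. A call is refused whole if a number of a shift passes 0.0625 or a number of a turn 10.7, either way. A call with a gripper value outside its range is refused whole. "grip" is the closure, from 0 (fully open) to 1 (shut), set as the call begins (left out, the last holds). The fingers move at their own pace and stop on an object; "newtons" is the grip in N (left out, the last holds). Time passes only in rows, so rows that do not move let the fingers close. It gives the time, the measured TCP pose, the force and the opening at its end, in the units of the state.
- sense(): the state, without advancing time (a new reading comes with each control period).
- capture(name): name is "side" or "top"; returns a dict with "color" (400x640x3 uint8, blue, green, red), "vfov" (degrees; the focal length in pixels is half the picture's height over the tangent of half this angle, whatever the lens; pixels are square), "cx", "cy" (the principal point, pixels), "dist" ([k1, k2, p1, p2, k3] as OpenCV has them; the pictures are not rectified), "R" (3x3) and "t" (3): a world point X has camera coordinates R X + t. Camera axes: x right, y down, z forward; pixel columns grow to the right and rows downward; lengths in mm; the calibration is good to about 2 mm. A picture is of the moment at which its call begins. There is no depth.
- close_job(): hands the job in, once; it reports no verdict.
The state is a dict: "time_s": time; "q": joint angles; "joint_velocities": joint speeds; "effort": joint torques, N m; "ee_pos": TCP position; "tool_rot": TCP orientation; "contact_force": force on the tool from outside, world axes, zero at the start; "moment": the same for the moment, N m; "width": finger opening in mm.
Only numpy, scipy, OpenCV 4.12 (cv2) and the standard library are available. Lean on these libraries where they do the work, as an engineer would, in place of code of your own. Each camera call takes 0.05 s, during which the arm holds its last target.

## Task

Get the pastry board ready for baking: roll the thick rolling pin with the two handles along the board, without lifting it off, and let it come to rest right over the dark line across the middle of the board, lying along the line. Leave the thin plain pin at the other end of the board where it is.

Things in the scene. Friction and masses are not known exactly. Their poses are not given: they have to be found in the camera images.
- rolling_pin: Loose wooden rolling pin, about 0.28 kg, near one end of the pastry board (left or right varies). Barrel 46 mm in diameter, 160 mm long, with a thin handle at each end, 40 mm long, up to 23 mm thick. Origin: on the axis at mid-length, 23 mm above the board. x axis along the pin; y, z turn as it rolls. Rolls when pushed at axis height; let go, it slows by 0.5 m/s2 and stays put.
- thin_pin: The other pin, to be left alone: a loose plain wooden rod, 28 mm in diameter and 190 mm long, without handles, lying across the board near its other end. Origin: on the axis at mid-length, 14 mm above the board. x axis along the rod.
- board_line (a point): Middle of the dark line (5 mm wide, flush) across the middle of the fixed light wooden pastry board, on its top face. The board is 200 x 520 mm, 18 mm thick, on the worktop. x axis: along the line, roughly away from the robot; y: along the board's length, roughly to the robot's left; z up. The pins start 135 to 180 mm either side of the line, within 5 degrees of its direction.

How it is judged:
By the outcome, as a careful person would: the job done as asked, in the order asked, and still so for the second after the job is handed in, with the robot touching nothing.
It also fails if it takes over 35 s, if anything falls off the work surface, if the arm or the gripper's body presses on something with over 40 N, if the wrist force passes 120 N, or if a joint passes its speed limit or range.

## Working session

There is one attempt and no reset: what is moved stays moved. The work goes in short steps, Python scripts to look and compute and a tool call to move; the robot and the scene stay as the last step left them, time stands still between calls to the robot, and variables do not carry over. Pictures are saved under pics/ and viewed, and the job is handed in when it is done.

Besides the shell and the picture viewer there is one more tool, called after "Emit:" by a JSON object that holds its "op" and its "data". send_rows: Moves the arm, as the interface text tells. Its arguments: {"type":"object","properties":{"targets":{"type":"array","items":{"type":"object","properties":{"delta_pos":{"type":"array","items":{"type":"number"}},"roll":{"type":"number"}}}},"grip":{"type":"number"},"newtons":{"type":"number"}},"required":["targets"]}

```bash
mkdir -p pics
python3 - <<'E'
from rig import sense,capture
import cv2
for n in("top","side"):
    c=capture(n); cv2.imwrite(f"pics/{n}0.png",c["color"]); print(n,c["vfov"],c["cx"],c["cy"],c["dist"],c["R"],c["t"])
print(sense())
E
```

```text
top 55.692308948687376 319.3456708486868 198.34613358279438 [-0.03047951  0.          0.          0.          0.        ] [[-0.01966974 -0.99909898 -0.03760761]
 [-0.98585859  0.02564273 -0.16560586]
 [ 0.166421    0.03381836 -0.98547469]] [ 34.14418687 477.73035283 823.06323966]
side 49.64625525359143 321.70673786196085 200.78874342280778 [0.03304001 0.         0.         0.         0.        ] [[ 0.99975235  0.01631437 -0.01513511]
 [-0.00225229 -0.60244323 -0.79815856]
 [-0.0221395   0.79799498 -0.60225729]] [-495.01162933   54.44526793  907.29239412]
{'time_s': 0.1, 'q': array([ 1.21937672,  0.43515945,  0.02500909,  1.57400823, -0.01161807,
        1.13400023, -0.07510387]), 'joint_velocities': array([ 0.00059749,  0.00090241,  0.00058617, -0.00122281, -0.00027055,
       -0.00043505, -0.0006815 ]), 'effort': array([ 3.74531548e-03, -6.69135475e+01,  9.88028795e-01, -3.15147436e+01,
       -6.06593722e-02,  3.74877232e-02,  1.20597824e-04]), 'ee_pos': array([ 153.7331175 , -605.32220173,  226.01921991]), 'tool_rot': array([-1.57222035e+00, -1.28826224e-04, -2.89288612e+00]), 'contact_force': array([-0.53574442,  0.58707047, -0.64881976]), 'moment': array([-0.02638986,  0.0138458 ,  0.00953675]), 'width': 91.70745286437057}
```

View pics/top0.png

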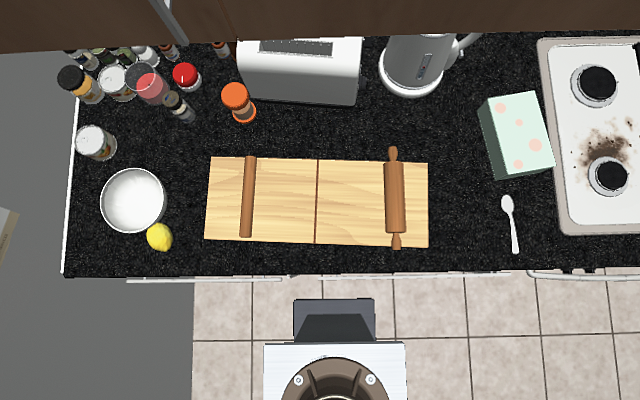

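View pics/side0.png

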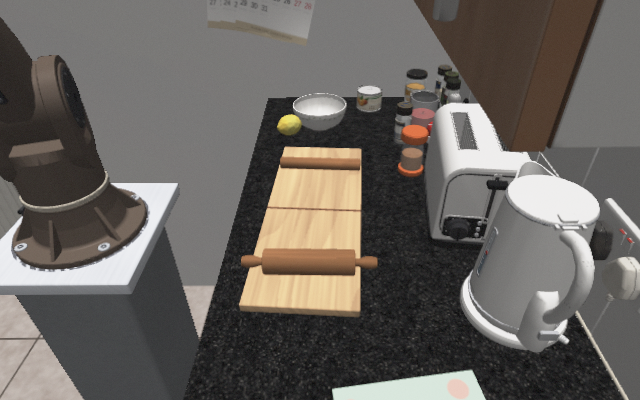

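```bash
cat > h.py <<'E'
import numpy as np,cv2
from rig import sense,capture
def K(c):
    f=200/np.tan(np.radians(c["vfov"])/2); return np.array([[f,0,c["cx"]],[0,f,c["cy"]],[0,0,1]])
def ray(c,px,z):
    u=cv2.undistortPoints(np.array(px,float).reshape(-1,1,2),K(c),np.array(c["dist"])).reshape(-1,2)
    R=np.array(c["R"]);t=np.array(c["t"]); C=-R.T@t
    d=np.c_[u,np.ones(len(u))]@R
    return C+d*((z-C[2])/d[:,2])[:,None]
def proj(c,X):
    R=np.array(c["R"]);return cv2.projectPoints(np.array(X,float).reshape(-1,1,3),cv2.Rodrigues(R)[0],np.array(c["t"]),K(c),np.array(c["dist"]))[0].reshape(-1,2)
E
python3 - <<'E'
from h import *
for n in("top","side"):
    im=cv2.imread(f"pics/{n}0.png"); hsv=cv2.cvtColor(im,cv2.COLOR_BGR2HSV)
    pts={"top":[(316,200),(230,200),(248,200),(395,200),(396,240),(393,155),(300,200)],"side":[(320,209),(310,262),(252,261),(369,262),(320,163),(300,230)]}[n]
    for p in pts: print(n,p,hsv[p[1],p[0]])
    big=cv2.resize(im[130:270,190:450] if n=="top" else im[130:330,220:400],None,fx=3,fy=3,interpolation=cv2.INTER_NEAREST); cv2.imwrite(f"pics/{n}0z.png",big)
from scipy.spatial.transform import Rotation as Ro
s=sense();print(Ro.from_euler('xyz',s['tool_rot']).as_matrix().round(3))
E
```

```text
top (316, 200) [ 10 145 118]
top (230, 200) [ 21  87 244]
top (248, 200) [ 14 140 178]
top (395, 200) [ 13 143 184]
top (396, 240) [ 14 142 181]
top (393, 155) [ 13 140 162]
top (300, 200) [ 19  94 235]
side (320, 209) [ 11 116 123]
side (310, 262) [ 13 125 145]
side (252, 261) [ 13 126 148]
side (369, 262) [ 13 127 150]
side (320, 163) [ 13 127 149]
side (300, 230) [ 18  85 230]
[[-0.969 -0.     0.246]
 [-0.246  0.001 -0.969]
 [ 0.    -1.    -0.001]]
```

```bash
cat >> h.py <<'E'
from scipy import ndimage
def fit(P,ax):  # line fit -> centre, dir angle about z relative to +x
    vx,vy,x0,y0=cv2.fitLine(P[:,:2].astype(np.float32),cv2.DIST_HUBER,0,.01,.01).ravel()
    if vx<0: vx,vy=-vx,-vy
    return np.degrees(np.arctan2(vy,vx)),(x0,y0),(vx,vy)
def measure(n,c):
    im=c["color"]; hsv=cv2.cvtColor(im,cv2.COLOR_BGR2HSV)
    H,S,V=[hsv[...,i].astype(int) for i in range(3)]
    brown=((H<=17)&(S>108)&(V<215)&(V>60)).astype(np.uint8)
    roi=np.zeros_like(brown)
    if n=="top": roi[135:265,200:435]=1
    else: roi[140:320,235:385]=1
    lab,k=ndimage.label(brown*roi); out={}
    for i in range(1,k+1):
        ys,xs=np.nonzero(lab==i)
        if len(xs)<80: continue
        w,h=np.ptp(xs)+1,np.ptp(ys)+1
        along=ys if n=="top" else xs; acr=xs if n=="top" else ys
        st=[]
        for a in np.unique(along):
            q=acr[along==a]; st.append((a,(q.min()+q.max())/2,np.ptp(q)+1))
        st=np.array(st); med=np.median(st[:,2])
        z=18 if med<6 else (41 if med>14.5 and not (n=="side" and acr.mean()<190) else 32)
        g=st[(abs(st[:,2]-med)<=2)][2:-2]
        px=g[:,:2] if n=="side" else g[:,[1,0]]
        P=ray(c,px,z); a,c0,v=fit(P,0)
        ends=st[[0,-1],:2] if n=="side" else st[[0,-1]][:,[1,0]]
        E=ray(c,ends,z)
        print(n,"comp",len(xs),"thick",med,"z",z,"bbox",xs.min(),xs.max(),ys.min(),ys.max(),"ang %.2f"%a,"ends",E[:,:2].round(1).tolist(),"mid",E[:,:2].mean(0).round(1), "line y at x: ", [(x,round(float(c0[1]+(x-c0[0])*v[1]/v[0]),1)) for x in (400,480,560)])
E
python3 - <<'E'
from h import *
for n in("top","side"): measure(n,capture(n))
c=capture("top")
print("corners",ray(c,[(211,156),(428,163),(429,247),(205,240)],18).round(0))
print("spoon/box/kettle",ray(c,[(507,200),(516,250),(495,180),(480,105),(412,92)],0).round(0))
E
```

```text
top comp 1738 thick 20.0 z 41 bbox 383 405 146 249 ang -0.99 ends [[597.0, -149.0], [360.0, -144.5]] mid [ 478.5 -146.8] line y at x:  [(400, -145.2), (480, -146.6), (560, -148.0)]
top comp 998 thick 12.0 z 32 bbox 239 256 155 237 ang -3.38 ends [[588.3, 187.0], [394.7, 194.1]] mid [491.5 190.6] line y at x:  [(400, 195.5), (480, 190.8), (560, 186.1)]
top comp 199 thick 2.0 z 18 bbox 313 318 159 243 ang -3.48 ends [[577.4, 26.5], [378.5, 38.3]] mid [477.9  32.4] line y at x:  [(400, 36.9), (480, 32.0), (560, 27.2)]
side comp 850 thick 11.0 z 32 bbox 280 359 157 169 ang -4.20 ends [[391.6, 205.8], [581.1, 190.8]] mid [486.4 198.3] line y at x:  [(400, 203.4), (480, 197.5), (560, 191.7)]
side comp 2777 thick 25.0 z 41 bbox 241 377 248 274 ang -0.84 ends [[355.8, -139.9], [594.5, -144.6]] mid [ 475.1 -142.2] line y at x:  [(400, -140.8), (480, -142.0), (560, -143.2)]
corners [[ 593.  284.   18.]
 [ 560. -234.   18.]
 [ 364. -223.   18.]
 [ 391.  293.   18.]]
spoon/box/kettle [[ 470. -419.    0.]
 [ 352. -428.    0.]
 [ 519. -395.    0.]
 [ 709. -377.    0.]
 [ 748. -212.    0.]]
```

View pics/top0z.png

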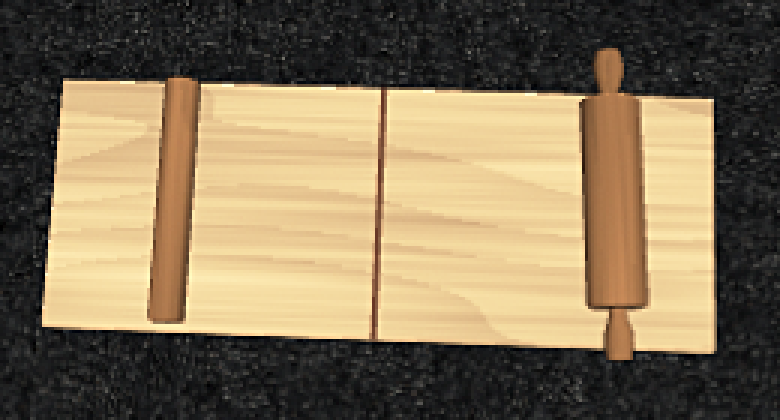

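Emit:
{"op": "send_rows", "data": {"targets": [{"delta_pos": [0.032, 0.038, 0], "roll": 7.5}, {"delta_pos": [0.032, 0.038, 0], "roll": 7.5}, {"delta_pos": [0.032, 0.038, 0], "roll": 7.5}, {"delta_pos": [0.032, 0.038, 0], "roll": 7.5}, {"delta_pos": [0.032, 0.038, 0], "roll": 7.5}], "grip": 0}}

```text
time_s: 0.88
ee_pos: [314.7, -414.5, 226.9]
tool_rot: [-1.57, -0.0, -2.234]
contact_force: [-0.0, -0.3, -0.1]
width: 91.8
```

Emit:
{"op": "send_rows", "data": {"targets": [{"delta_pos": [0.032, 0.038, 0], "roll": 7.5}, {"delta_pos": [0.032, 0.038, 0], "roll": 7.5}, {"delta_pos": [0.032, 0.038, 0], "roll": 7.5}, {"delta_pos": [0.032, 0.038, 0], "roll": 7.5}, {"delta_pos": [0.032, 0.038, 0], "roll": 7.5}]}}

```text
time_s: 1.5
ee_pos: [474.7, -224.6, 226.9]
tool_rot: [-1.571, -0.0, -1.58]
contact_force: [0.9, -0.7, 0.1]
width: 91.4
```

Emit:
{"op": "send_rows", "data": {"targets": [{"delta_pos": [0, 0, -0.02], "roll": 0}, {"delta_pos": [0, 0, 0], "roll": 0}, {"delta_pos": [0, 0, 0], "roll": 0}]}}

```text
time_s: 1.88
ee_pos: [473.6, -226.5, 207.1]
tool_rot: [-1.571, -0.0, -1.585]
contact_force: [-0.2, 0.3, -0.1]
width: 91.7
```

Emit:
{"op": "send_rows", "data": {"targets": [{"delta_pos": [0, 0, -0.04], "roll": 0}, {"delta_pos": [0, 0, -0.04], "roll": 0}, {"delta_pos": [0, 0, -0.04], "roll": 0}, {"delta_pos": [0, 0, -0.02], "roll": 0}, {"delta_pos": [0, 0, 0], "roll": 0}]}}

```text
time_s: 2.5
ee_pos: [473.0, -226.3, 66.1]
tool_rot: [-1.573, 0.0, -1.585]
contact_force: [0.2, -0.5, 0.1]
width: 91.6
```

Run:
```python
from h import *
c=capture("side");cv2.imwrite("pics/s1.png",c["color"]);print(sense()["ee_pos"])
```

```text
[ 473.81234096 -226.44267445   67.19140055]
```

View pics/s1.png

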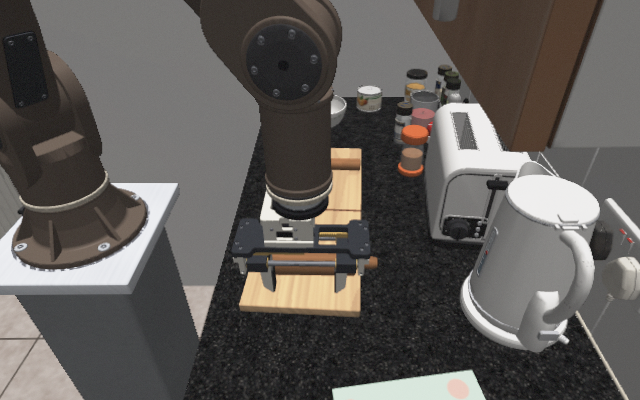

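Emit:
{"op": "send_rows", "data": {"targets": [{"delta_pos": [0, 0, -0.02], "roll": 0}, {"delta_pos": [0, 0, -0.016], "roll": 0}, {"delta_pos": [0.003, 0.012, 0], "roll": 0}, {"delta_pos": [0, 0.012, 0], "roll": 0}, {"delta_pos": [0, 0.008, 0], "roll": 0}]}}

```text
time_s: 3.18
ee_pos: [477.5, -192.3, 31.5]
tool_rot: [-1.57, 0.0, -1.582]
contact_force: [-0.3, -0.4, -0.2]
width: 91.7
```

Emit:
{"op": "send_rows", "data": {"targets": [{"delta_pos": [0, 0.004, 0], "roll": 0}, {"delta_pos": [0, 0.004, 0], "roll": 0}, {"delta_pos": [0, 0.004, 0], "roll": 0}, {"delta_pos": [0, 0.004, 0], "roll": 0}, {"delta_pos": [0, 0.004, 0], "roll": 0}]}}

```text
time_s: 3.8
ee_pos: [476.9, -173.7, 30.7]
tool_rot: [-1.571, -0.0, -1.584]
contact_force: [-0.1, -0.5, 1.1]
width: 91.6
```

Run:
```python
from h import *
for n in("side","top"):
    c=capture(n);cv2.imwrite(f"pics/{n}2.png",c["color"]);measure(n,c)
print(sense()["ee_pos"],sense()["contact_force"])
cv2.imwrite("pics/2.png",np.hstack([cv2.resize(cv2.imread("pics/side2.png")[180:340,220:400],None,fx=2,fy=2),cv2.resize(cv2.imread("pics/top2.png")[120:280,250:450],None,fx=2,fy=2)]))
```

```text
side comp 289 thick 11.0 z 32 bbox 333 359 158 169 ang -4.01 ends [[519.4, 207.1], [581.1, 190.8]] mid [550.3 199. ] line y at x:  [(400, 202.9), (480, 197.3), (560, 191.7)]
side comp 342 thick 5.5 z 18 bbox 280 337 246 252 ang 0.00 ends [[417.9, -86.4], [525.7, -87.7]] mid [471.8 -87.1] line y at x:  [(400, -86.4), (480, -86.4), (560, -86.4)]
side comp 145 thick 11.0 z 32 bbox 364 377 253 265 ang 15.01 ends [[573.1, -130.7], [596.7, -124.4]] mid [ 584.9 -127.6] line y at x:  [(400, -177.5), (480, -156.0), (560, -134.6)]
side comp 725 thick 14.0 z 32 bbox 282 336 258 271 ang 0.06 ends [[426.7, -130.9], [523.1, -142.0]] mid [ 474.9 -136.4] line y at x:  [(400, -140.9), (480, -140.8), (560, -140.7)]
top comp 1395 thick 14.0 z 32 bbox 380 398 146 249 ang -1.70 ends [[600.0, -142.4], [360.5, -138.2]] mid [ 480.3 -140.3] line y at x:  [(400, -131.7), (480, -134.1), (560, -136.4)]
top comp 999 thick 12.0 z 32 bbox 239 256 155 237 ang -3.38 ends [[588.3, 187.0], [394.5, 188.3]] mid [491.4 187.7] line y at x:  [(400, 195.5), (480, 190.8), (560, 186.1)]
top comp 200 thick 2.0 z 18 bbox 313 318 159 243 ang -3.46 ends [[577.4, 26.5], [378.5, 38.3]] mid [477.9  32.4] line y at x:  [(400, 36.8), (480, 32.0), (560, 27.2)]
[ 476.89927136 -173.20654633   30.73901107] [ 0.35414926 -0.21916343  0.21704324]
```

View pics/2.png

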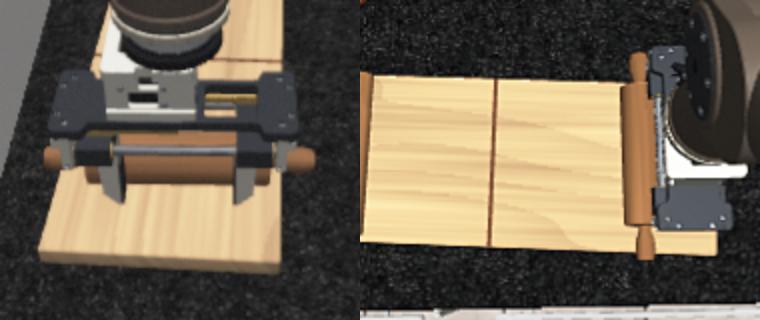

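Emit:
{"op": "send_rows", "data": {"targets": [{"delta_pos": [0, 0.005, 0], "roll": -0.2}, {"delta_pos": [0.0003, 0.006, 0], "roll": -0.2}, {"delta_pos": [0.0003, 0.007, 0], "roll": -0.2}, {"delta_pos": [0.0003, 0.008, 0], "roll": -0.2}, {"delta_pos": [0.0003, 0.008, 0], "roll": -0.2}]}}

```text
time_s: 4.53
ee_pos: [478.1, -139.0, 30.7]
tool_rot: [-1.571, 0.0, -1.601]
contact_force: [0.4, 0.1, -0.4]
width: 91.6
```

Emit:
{"op": "send_rows", "data": {"targets": [{"delta_pos": [0.0003, 0.008, 0], "roll": -0.2}, {"delta_pos": [0.0003, 0.008, 0], "roll": -0.2}, {"delta_pos": [0.0003, 0.008, 0], "roll": -0.2}, {"delta_pos": [0.0003, 0.008, 0], "roll": -0.2}, {"delta_pos": [0.0003, 0.008, 0], "roll": -0.2}]}}

```text
time_s: 5.15
ee_pos: [479.6, -99.2, 30.8]
tool_rot: [-1.571, 0.0, -1.619]
contact_force: [-0.1, -0.3, 0.1]
width: 92.1
```

Emit:
{"op": "send_rows", "data": {"targets": [{"delta_pos": [0.0003, 0.008, 0], "roll": -0.2}, {"delta_pos": [0.0003, 0.008, 0], "roll": -0.2}, {"delta_pos": [0.0003, 0.008, 0], "roll": -0.2}, {"delta_pos": [0.0003, 0.008, 0], "roll": 0}, {"delta_pos": [0.0003, 0.008, 0], "roll": 0}]}}

```text
time_s: 5.78
ee_pos: [481.1, -59.2, 30.8]
tool_rot: [-1.571, -0.0, -1.629]
contact_force: [0.7, -0.4, -0.4]
width: 91.7
```

Emit:
{"op": "send_rows", "data": {"targets": [{"delta_pos": [0.0002, 0.007, 0], "roll": 0}, {"delta_pos": [0.0002, 0.006, 0], "roll": 0}, {"delta_pos": [0, 0.005, 0], "roll": 0}, {"delta_pos": [0, 0.004, 0], "roll": 0}, {"delta_pos": [0, 0.002, 0], "roll": 0}]}}

```text
time_s: 6.4
ee_pos: [481.5, -35.6, 30.7]
tool_rot: [-1.571, -0.0, -1.629]
contact_force: [0.1, 0.4, -0.1]
width: 91.6
```

Run:
```python
from h import *
for n in("side","top"):
    c=capture(n);cv2.imwrite(f"pics/{n}3.png",c["color"]);measure(n,c)
s=sense();print(s["ee_pos"],s["contact_force"],np.degrees(s["tool_rot"][2])+90)
cv2.imwrite("pics/3.png",np.hstack([cv2.resize(cv2.imread("pics/side3.png")[140:300,220:400],None,fx=2,fy=2),cv2.resize(cv2.imread("pics/top3.png")[120:280,220:420],None,fx=2,fy=2)]))
```

```text
side comp 384 thick 11.0 z 32 bbox 324 359 158 169 ang -4.79 ends [[497.9, 196.0], [581.2, 193.1]] mid [539.6 194.5] line y at x:  [(400, 205.3), (480, 198.6), (560, 191.9)]
side comp 213 thick 9.0 z 32 bbox 255 280 203 219 ang -14.16 ends [[356.9, 21.8], [411.9, -11.0]] mid [384.4   5.4] line y at x:  [(400, 12.9), (480, -7.3), (560, -27.5)]
side comp 741 thick 16.0 z 41 bbox 291 338 203 219 ang -1.79 ends [[432.7, 15.0], [528.8, 18.1]] mid [480.7  16.6] line y at x:  [(400, 1.8), (480, -0.7), (560, -3.3)]
side comp 119 thick 9.0 z 32 bbox 358 372 204 214 ang -3.48 ends [[569.3, 4.6], [598.7, 17.7]] mid [584.   11.2] line y at x:  [(400, 28.9), (480, 24.0), (560, 19.1)]
top comp 999 thick 12.0 z 32 bbox 239 256 155 237 ang -3.38 ends [[588.3, 187.0], [394.7, 194.1]] mid [491.5 190.6] line y at x:  [(400, 195.5), (480, 190.8), (560, 186.1)]
top comp 787 thick 12.0 z 32 bbox 313 333 168 250 ang -2.28 ends [[551.8, 27.6], [361.4, 4.1]] mid [456.6  15.8] line y at x:  [(400, 23.0), (480, 19.8), (560, 16.6)]
[481.4642262  -35.62023511  30.74025521] [-0.2272579  -0.07549964 -0.14397768] -3.341459179941154
```

View pics/3.png

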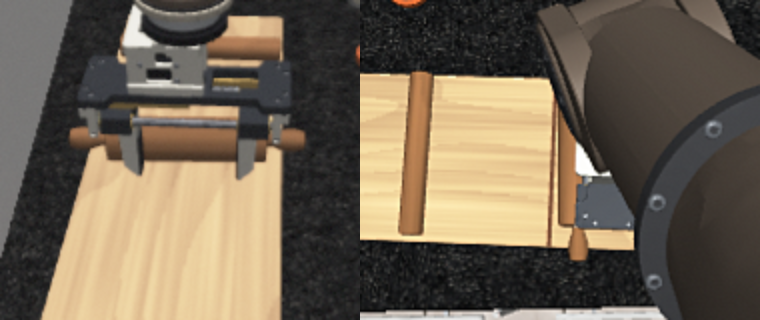

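Emit:
{"op": "send_rows", "data": {"targets": [{"delta_pos": [0.0002, 0.004, 0], "roll": 0}, {"delta_pos": [0.0002, 0.006, 0], "roll": 0}, {"delta_pos": [0.0003, 0.006, 0], "roll": 0}, {"delta_pos": [0.0002, 0.005, 0], "roll": 0}, {"delta_pos": [0.0001, 0.003, 0], "roll": 0}]}}

```text
time_s: 7.12
ee_pos: [482.5, -11.2, 30.7]
tool_rot: [-1.571, 0.0, -1.629]
contact_force: [-0.3, 0.7, -0.4]
width: 91.9
```

Emit:
{"op": "send_rows", "data": {"targets": [{"delta_pos": [0.0001, 0.002, 0], "roll": 0}, {"delta_pos": [0, 0.001, 0], "roll": 0}, {"delta_pos": [0, 0.001, 0], "roll": 0}, {"delta_pos": [0, 0, 0], "roll": 0}, {"delta_pos": [0, 0, 0], "roll": 0}]}}

```text
time_s: 7.75
ee_pos: [482.6, -7.9, 30.7]
tool_rot: [-1.571, -0.0, -1.629]
contact_force: [0.8, -0.4, -0.4]
width: 91.8
```

Emit:
{"op": "send_rows", "data": {"targets": [{"delta_pos": [0, -0.02, 0], "roll": 0}, {"delta_pos": [0, -0.04, 0], "roll": 0}, {"delta_pos": [0, -0.05, 0], "roll": 0}, {"delta_pos": [0, -0.05, 0], "roll": 0}, {"delta_pos": [0, -0.04, 0], "roll": 0}]}}

```text
time_s: 8.38
ee_pos: [482.2, -210.2, 30.7]
tool_rot: [-1.571, -0.0, -1.631]
contact_force: [-0.4, 1.1, 0.7]
width: 91.5
```

Run:
```python
from h import *
for n in("side","top"):
    c=capture(n);cv2.imwrite(f"pics/{n}4.png",c["color"]);measure(n,c)
s=sense();print(s["time_s"],s["ee_pos"],s["contact_force"],np.degrees(s["tool_rot"][2])+90)
cv2.imwrite("pics/4.png",np.hstack([cv2.resize(cv2.imread("pics/side4.png")[140:300,220:400],None,fx=2,fy=2),cv2.resize(cv2.imread("pics/top4.png")[120:280,220:420],None,fx=2,fy=2)]))
```

```text
side comp 240 thick 11.0 z 32 bbox 338 359 158 169 ang -0.48 ends [[531.3, 195.7], [581.2, 193.1]] mid [556.3 194.4] line y at x:  [(400, 192.4), (480, 191.7), (560, 191.0)]
side comp 462 thick 12.0 z 32 bbox 336 371 191 211 ang 28.59 ends [[524.8, 16.3], [598.6, 43.3]] mid [561.7  29.8] line y at x:  [(400, -56.8), (480, -13.2), (560, 30.4)]
side comp 164 thick 9.0 z 32 bbox 257 275 194 205 ang 2.52 ends [[357.3, 49.4], [395.2, 52.8]] mid [376.3  51.1] line y at x:  [(400, 49.8), (480, 53.3), (560, 56.9)]
top comp 1717 thick 20.0 z 41 bbox 307 327 147 249 ang -1.29 ends [[600.0, 26.3], [363.9, 30.7]] mid [481.9  28.5] line y at x:  [(400, 30.2), (480, 28.4), (560, 26.6)]
top comp 999 thick 12.0 z 32 bbox 239 256 155 237 ang -3.35 ends [[588.3, 187.0], [394.7, 194.1]] mid [491.5 190.6] line y at x:  [(400, 195.5), (480, 190.8), (560, 186.1)]
8.475 [ 481.67101748 -213.57560521   30.52487597] [-0.14323258 -0.84595093 -0.64515438] -3.7678664767667556
```

View pics/4.png

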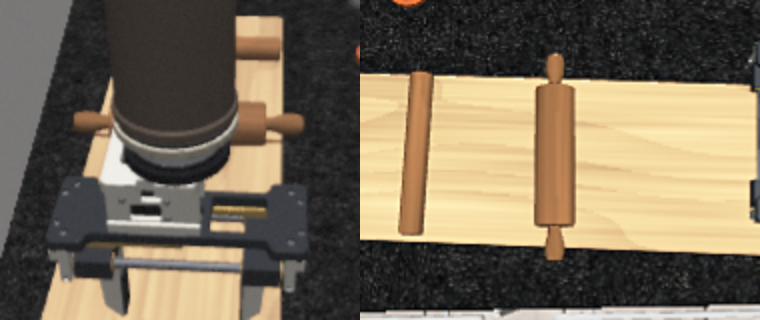

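Emit:
{"op": "send_rows", "data": {"targets": [{"delta_pos": [0, 0, 0.05], "roll": -10}, {"delta_pos": [0, 0, 0.05], "roll": -10}, {"delta_pos": [0, 0.03, 0.04], "roll": -10}, {"delta_pos": [0, 0.04, 0], "roll": -10}, {"delta_pos": [0, 0.04, 0], "roll": -10}]}}

```text
time_s: 9.1
ee_pos: [482.7, -96.3, 171.4]
tool_rot: [-1.57, 0.001, -2.508]
contact_force: [0.2, -0.1, 0.3]
width: 92.0
```

Emit:
{"op": "send_rows", "data": {"targets": [{"delta_pos": [0, 0.04, 0], "roll": -10}, {"delta_pos": [0, 0.04, 0], "roll": -10}, {"delta_pos": [0, 0.04, 0], "roll": -10}, {"delta_pos": [0, 0.014, 0], "roll": -10}, {"delta_pos": [0, 0, 0], "roll": 0}]}}

```text
time_s: 9.72
ee_pos: [482.2, 37.9, 170.7]
tool_rot: [-1.571, -0.0, 3.087]
contact_force: [-0.0, -0.5, -1.2]
width: 92.0
```

Run:
```python
from h import *
s=sense();print(s["time_s"],s["ee_pos"],s["q"],np.degrees(s["tool_rot"][2])+90)
# side-view line from first picture; corrected pin in side0 too
c=capture("side"); im=cv2.imread("pics/side0.png").astype(int); g=im.sum(2)
P=[]
for x in range(275,356,4):
    col=g[202:217,x]; w=np.clip(np.median(col)-col-25,0,None); P.append((x,202+(w*np.arange(15)).sum()/w.sum()))
R=ray(c,P,18); a,c0,v=fit(R,0); print("side line",a,c0[1]+(480-c0[0])*v[1]/v[0])
c=capture("top"); im=cv2.imread("pics/top0.png").astype(int); g=im.sum(2); P=[]
for y in range(163,240,3):
    row=g[y,308:325]; w=np.clip(np.median(row)-row-25,0,None); P.append((308+(w*np.arange(17)).sum()/w.sum(),y))
R=ray(c,P,18); a,c0,v=fit(R,0); print("top line",a,c0[1]+(480-c0[0])*v[1]/v[0])
```

```text
9.725 [482.20715524  37.89682564 170.71034508] [-0.05009953  0.27785852 -0.17016471  1.97010634  0.05912081  0.89839773
 -1.87566558] 266.8969735886933
side line -3.3248405 36.819412
top line -3.4811032 32.224655
```

Emit:
{"op": "send_rows", "data": {"targets": [{"delta_pos": [0, -0.004, -0.04], "roll": -0.3}, {"delta_pos": [0, 0, -0.04], "roll": 0}, {"delta_pos": [0, 0, -0.04], "roll": 0}, {"delta_pos": [0, 0, -0.025], "roll": 0}, {"delta_pos": [0, 0, 0], "roll": 0}]}}

```text
time_s: 10.45
ee_pos: [481.1, 30.8, 24.3]
tool_rot: [-1.57, -0.004, 3.079]
contact_force: [-0.6, 0.2, -0.0]
width: 91.7
```

Run:
```python
from h import *
s=sense();print(s["time_s"],s["ee_pos"],s["contact_force"],np.degrees(s["tool_rot"][2])+90)
for n in("side","top"): cv2.imwrite(f"pics/{n}5.png",capture(n)["color"])
cv2.imwrite("pics/5.png",np.hstack([cv2.resize(cv2.imread("pics/side5.png")[140:300,220:400],None,fx=2,fy=2),cv2.resize(cv2.imread("pics/top5.png")[120:280,220:420],None,fx=2,fy=2)]))
```

```text
10.45 [481.14512211  30.83379761  24.29974451] [-0.5510289   0.22927136 -0.04366003] 266.41088872378737
```

View pics/5.png

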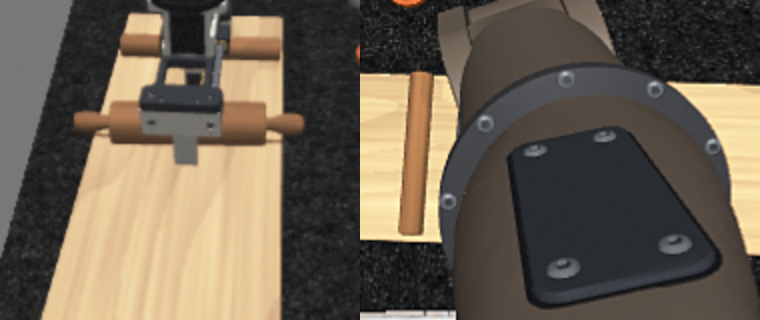

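Emit:
{"op": "send_rows", "data": {"targets": [{"delta_pos": [0, 0, 0], "roll": 0}, {"delta_pos": [0, 0, 0], "roll": 0}]}}

```text
time_s: 10.8
ee_pos: [483.2, 32.2, 26.7]
tool_rot: [-1.571, 0.002, 3.078]
contact_force: [-0.5, -0.3, -0.3]
width: 91.8
```

Emit:
{"op": "send_rows", "data": {"targets": [{"delta_pos": [0, 0.0015, 0], "roll": 0.2}, {"delta_pos": [0, 0, 0], "roll": 0}]}}

```text
time_s: 11.05
ee_pos: [482.7, 34.0, 26.0]
tool_rot: [-1.571, 0.0, 3.082]
contact_force: [-0.5, 0.3, -0.6]
width: 92.0
```

Emit:
{"op": "send_rows", "data": {"targets": [{"delta_pos": [0, 0, 0], "roll": 0}, {"delta_pos": [0, 0, 0], "roll": 0}, {"delta_pos": [0, 0, 0], "roll": 0}, {"delta_pos": [0, 0, 0], "roll": 0}, {"delta_pos": [0, 0, 0], "roll": 0}], "grip": 0.7, "newtons": 12}}

```text
time_s: 11.68
ee_pos: [482.6, 33.7, 25.7]
tool_rot: [-1.571, -0.0, 3.081]
contact_force: [1.0, 2.2, 0.5]
width: 46.3
```

Emit:
{"op": "send_rows", "data": {"targets": [{"delta_pos": [0, 0, 0], "roll": 0}, {"delta_pos": [0, 0, 0], "roll": 0}, {"delta_pos": [0, 0, 0], "roll": 0}]}}

```text
time_s: 12.05
ee_pos: [482.6, 33.8, 25.7]
tool_rot: [-1.571, -0.0, 3.081]
contact_force: [1.0, -0.7, -2.0]
width: 45.7
```

Run:
```python
from h import *
for n in("side","top"): cv2.imwrite(f"pics/{n}6.png",capture(n)["color"])
s=sense();print(s["time_s"],s["ee_pos"],s["contact_force"],np.degrees(s["tool_rot"][2])+90,s["width"])
cv2.imwrite("pics/6.png",cv2.resize(cv2.imread("pics/side6.png")[140:260,230:390],None,fx=4,fy=4))
```

```text
12.15 [482.58228814  33.73473777  25.71226484] [ 0.59303338  0.77128928 -1.71094963] 266.5524117035162 45.517748997663496
```

View pics/6.png

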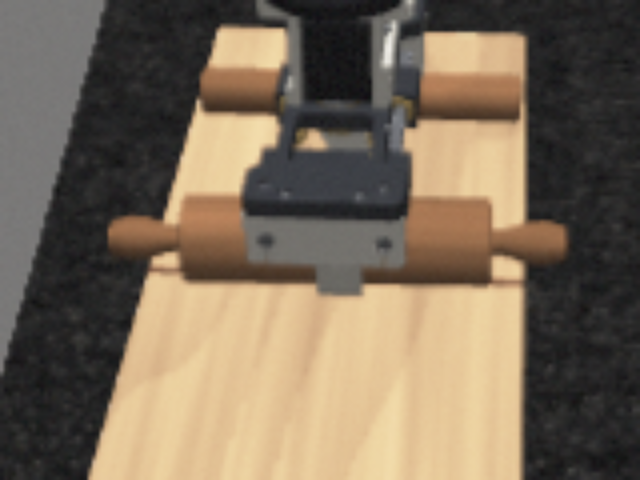

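Emit:
{"op": "send_rows", "data": {"targets": [{"delta_pos": [0, 0, 0], "roll": 0}, {"delta_pos": [0, 0, 0], "roll": 0}, {"delta_pos": [0, 0, 0], "roll": 0}, {"delta_pos": [0, 0, 0], "roll": 0}, {"delta_pos": [0, 0, 0], "roll": 0}], "grip": 0}}

```text
time_s: 12.78
ee_pos: [482.6, 33.7, 25.7]
tool_rot: [-1.571, -0.0, 3.081]
contact_force: [-0.3, -0.0, 0.0]
width: 89.7
```

Emit:
{"op": "send_rows", "data": {"targets": [{"delta_pos": [0, 0, 0.02], "roll": 0}, {"delta_pos": [0, 0, 0.04], "roll": 0}, {"delta_pos": [0, 0, 0.05], "roll": 0}, {"delta_pos": [0, 0, 0.04], "roll": 0}, {"delta_pos": [0, -0.04, 0], "roll": 0}]}}

```text
time_s: 13.4
ee_pos: [485.0, -3.6, 179.1]
tool_rot: [-1.573, 0.007, 3.087]
contact_force: [0.7, -0.3, -0.5]
width: 91.7
```

Emit:
{"op": "send_rows", "data": {"targets": [{"delta_pos": [0, -0.05, 0], "roll": 0}, {"delta_pos": [0, -0.05, 0], "roll": 0}, {"delta_pos": [0, -0.05, 0], "roll": 0}, {"delta_pos": [0, -0.05, 0], "roll": 0}, {"delta_pos": [0, -0.04, 0], "roll": 0}]}}

```text
time_s: 14.02
ee_pos: [482.1, -248.5, 175.7]
tool_rot: [-1.57, -0.0, 3.08]
contact_force: [0.7, -0.3, -0.4]
width: 91.5
```

Run:
```python
from h import *
for n in("side","top"):
    c=capture(n);cv2.imwrite(f"pics/{n}7.png",c["color"]);measure(n,c)
s=sense();print(s["time_s"],s["ee_pos"])
a=cv2.resize(cv2.imread("pics/side7.png")[140:260,230:390],None,fx=2.4,fy=2.4)
b=cv2.resize(cv2.imread("pics/top7.png")[135:255,220:380],None,fx=2.4,fy=2.4)
cv2.imwrite("pics/7.png",np.hstack([a,b]))
```

```text
side comp 237 thick 11.0 z 32 bbox 338 359 158 169 ang -0.48 ends [[531.4, 200.2], [581.1, 190.8]] mid [556.2 195.5] line y at x:  [(400, 192.4), (480, 191.7), (560, 191.0)]
side comp 220 thick 9.0 z 32 bbox 257 280 189 205 ang -5.30 ends [[356.5, 54.8], [403.0, 83.8]] mid [379.8  69.3] line y at x:  [(400, 52.1), (480, 44.7), (560, 37.3)]
side comp 630 thick 19.5 z 41 bbox 330 371 189 210 ang -0.22 ends [[512.4, 21.5], [597.6, 36.5]] mid [555.  29.] line y at x:  [(400, 37.3), (480, 37.0), (560, 36.7)]
side comp 191 thick 12.0 z 32 bbox 286 302 197 209 ang -3.83 ends [[420.9, 26.7], [454.3, 24.9]] mid [437.6  25.8] line y at x:  [(400, 41.1), (480, 35.8), (560, 30.4)]
top comp 1676 thick 20.0 z 41 bbox 305 325 147 250 ang -1.63 ends [[600.2, 32.1], [361.8, 36.3]] mid [481.   34.2] line y at x:  [(400, 36.1), (480, 33.8), (560, 31.5)]
top comp 997 thick 12.0 z 32 bbox 239 256 156 237 ang -3.35 ends [[585.8, 188.2], [394.7, 194.1]] mid [490.3 191.1] line y at x:  [(400, 195.5), (480, 190.8), (560, 186.1)]
14.125 [ 481.36222806 -251.69609639  175.60950003]
```

View pics/7.png

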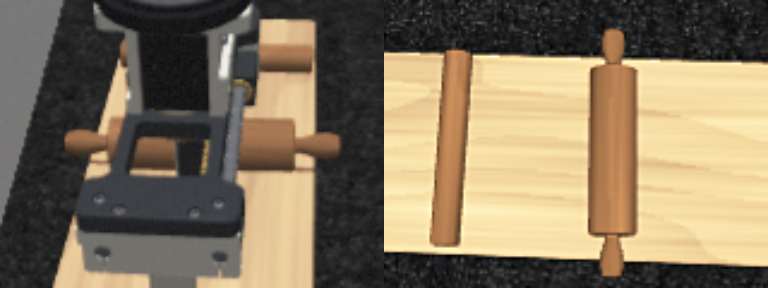

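```bash
cat >> h.py <<'E'
def edges(im,c,z=41,rows=range(170,226),cols=(290,345)):
    # silhouette edges of the barrel in top view, subpixel, against light board (saturation)
    S=cv2.cvtColor(im,cv2.COLOR_BGR2HSV)[...,1].astype(float); g=im.astype(float)[...,0] # blue: board high, pin low
    L=[];Rr=[]
    for y in rows:
        r=g[y,cols[0]:cols[1]]; th=(np.percentile(r,90)+np.percentile(r,10))/2
        b=np.nonzero(r<th)[0]
        if len(b)<10: continue
        i,j=b[0],b[-1]
        if i==0 or j==len(r)-1: continue
        L.append((cols[0]+i-1+(r[i-1]-th)/(r[i-1]-r[i]),y)); Rr.append((cols[0]+j+(th-r[j])/(r[j+1]-r[j]),y))
    L=np.array(L);Rr=np.array(Rr)
    for nm,p in(("L",L),("R",Rr),("M",(L+Rr)/2)):
        a,c0,v=fit(ray(c,p,z),0); print(nm,"ang %.2f y480 %.2f"%(a,c0[1]+(480-c0[0])*v[1]/v[0]))
E
python3 - <<'E'
from h import *
c=capture("top")
for f,cols in((0,(370,420)),(4,(290,345)),(7,(290,345))):
    print(f); edges(cv2.imread(f"pics/top{f}.png"),c,41,range(170,224),cols)
print("thin"); edges(cv2.imread("pics/top7.png"),c,32,range(165,230),(220,275))
E
```

```text
0
L ang -0.94 y480 -122.87
R ang -0.72 y480 -169.71
M ang -0.82 y480 -146.27
4
L ang -1.56 y480 52.03
R ang -0.92 y480 5.05
M ang -1.22 y480 28.55
7
L ang -1.59 y480 56.80
R ang -1.24 y480 9.97
M ang -1.38 y480 33.27
thin
L ang -3.18 y480 205.57
R ang -3.55 y480 175.86
M ang -3.39 y480 190.70
```

Emit:
{"op": "send_rows", "data": {"targets": [{"delta_pos": [0, 0.05, 0], "roll": 0}, {"delta_pos": [0, 0.06, 0], "roll": 0}, {"delta_pos": [0, 0.06, 0], "roll": 0}, {"delta_pos": [0, 0.06, 0], "roll": 0}, {"delta_pos": [0, 0.05, 0], "roll": 1}]}}

```text
time_s: 14.8
ee_pos: [481.6, 37.6, 176.0]
tool_rot: [-1.572, 0.0, 3.102]
contact_force: [0.8, -0.2, 0.4]
width: 91.5
```

Emit:
{"op": "send_rows", "data": {"targets": [{"delta_pos": [0, 0, -0.02], "roll": 1}, {"delta_pos": [0, 0, -0.04], "roll": 0}, {"delta_pos": [0, 0, -0.05], "roll": 0}, {"delta_pos": [0, 0, -0.025], "roll": 0}, {"delta_pos": [0, 0, -0.015], "roll": 0}]}}

```text
time_s: 15.42
ee_pos: [481.5, 34.9, 24.6]
tool_rot: [-1.571, -0.002, 3.118]
contact_force: [-0.2, 0.4, 0.1]
width: 91.8
```

Emit:
{"op": "send_rows", "data": {"targets": [{"delta_pos": [0, 0, 0], "roll": 0}, {"delta_pos": [0, 0, 0], "roll": 0}]}}

```text
time_s: 15.68
ee_pos: [483.2, 34.1, 26.7]
tool_rot: [-1.571, 0.001, 3.117]
contact_force: [0.4, 0.3, 0.5]
width: 91.8
```

Emit:
{"op": "send_rows", "data": {"targets": [{"delta_pos": [0, 0, 0], "roll": 0}, {"delta_pos": [0, 0, 0], "roll": 0}, {"delta_pos": [0, 0, 0], "roll": 0}, {"delta_pos": [0, 0, 0], "roll": 0}, {"delta_pos": [0, 0, 0], "roll": 0}], "grip": 0.7, "newtons": 30}}

```text
time_s: 16.3
ee_pos: [482.6, 33.7, 25.8]
tool_rot: [-1.571, -0.0, 3.116]
contact_force: [0.2, 0.9, 0.2]
width: 46.9
```

Emit:
{"op": "send_rows", "data": {"targets": [{"delta_pos": [0, -0.0004, 0], "roll": -0.7}, {"delta_pos": [0, -0.0004, 0], "roll": -0.7}, {"delta_pos": [0, -0.0004, 0], "roll": -0.7}, {"delta_pos": [0, 0, 0], "roll": 0}, {"delta_pos": [0, 0, 0], "roll": 0}]}}

```text
time_s: 16.92
ee_pos: [482.6, 32.5, 25.7]
tool_rot: [-1.571, 0.0, 3.08]
contact_force: [0.5, 0.8, -0.2]
width: 45.4
```

Run:
```python
from h import *
s=sense();print(s["time_s"],s["ee_pos"],s["contact_force"],np.degrees(s["tool_rot"][2])+90,s["width"])
cv2.imwrite("pics/side8.png",capture("side")["color"])
cv2.imwrite("pics/8.png",np.vstack([cv2.resize(cv2.imread(f"pics/side{k}.png")[170:230,230:390],None,fx=4,fy=4) for k in (6,8)]))
```

```text
16.925 [482.60115273  32.54334439  25.73417099] [ 0.51273337  0.82410352 -0.16115509] 266.4455751454809 45.368085815732734
```

View pics/8.png

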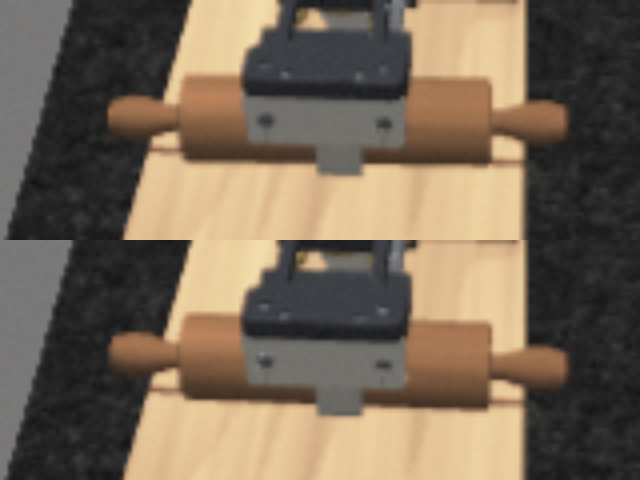

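Emit:
{"op": "send_rows", "data": {"targets": [{"delta_pos": [0, 0, 0], "roll": 0}, {"delta_pos": [0, 0, 0], "roll": 0}, {"delta_pos": [0, 0, 0], "roll": 0}, {"delta_pos": [0, 0, 0], "roll": 0}, {"delta_pos": [0, 0, 0], "roll": 0}], "grip": 0}}

```text
time_s: 17.6
ee_pos: [482.6, 32.5, 25.8]
tool_rot: [-1.571, 0.0, 3.08]
contact_force: [-0.1, 0.7, -0.1]
width: 89.5
```

Emit:
{"op": "send_rows", "data": {"targets": [{"delta_pos": [0, 0, 0.02], "roll": 0}, {"delta_pos": [0, 0, 0.04], "roll": 0}, {"delta_pos": [0, 0, 0.05], "roll": 0}, {"delta_pos": [0, 0, 0.04], "roll": 0}, {"delta_pos": [-0.01, -0.04, 0], "roll": 0}]}}

```text
time_s: 18.23
ee_pos: [475.4, -5.0, 179.1]
tool_rot: [-1.573, 0.007, 3.085]
contact_force: [0.2, -0.9, -1.2]
width: 91.7
```

Emit:
{"op": "send_rows", "data": {"targets": [{"delta_pos": [-0.03, -0.05, 0], "roll": 0}, {"delta_pos": [-0.03, -0.05, 0], "roll": 0}, {"delta_pos": [-0.03, -0.05, 0], "roll": 0}, {"delta_pos": [-0.03, -0.05, 0], "roll": 0}, {"delta_pos": [-0.03, -0.05, 0], "roll": 0}]}}

```text
time_s: 18.85
ee_pos: [321.4, -258.9, 176.0]
tool_rot: [-1.57, 0.001, 3.08]
contact_force: [0.8, -0.9, 0.6]
width: 92.2
```

Emit:
{"op": "send_rows", "data": {"targets": [{"delta_pos": [-0.02, -0.05, 0], "roll": 0}, {"delta_pos": [-0.02, -0.05, 0], "roll": 0}, {"delta_pos": [-0.02, -0.03, 0], "roll": 0}]}}

```text
time_s: 19.23
ee_pos: [261.4, -389.8, 175.9]
tool_rot: [-1.57, 0.0, 3.078]
contact_force: [0.0, 0.9, -0.2]
width: 91.6
```

Run:
```python
from h import *
for n in("side","top"):
    c=capture(n);cv2.imwrite(f"pics/{n}9.png",c["color"]);measure(n,c)
edges(c["color"],c,41,range(170,224),(290,345))
s=sense();print(s["time_s"],s["ee_pos"])
a=cv2.resize(cv2.imread("pics/side9.png")[140:260,230:390],None,fx=2.4,fy=2.4)
b=cv2.resize(cv2.imread("pics/top9.png")[135:255,220:380],None,fx=2.4,fy=2.4)
cv2.imwrite("pics/9.png",np.hstack([a,b]))
```

```text
side comp 861 thick 11.0 z 32 bbox 280 359 157 169 ang -3.87 ends [[391.6, 205.8], [581.1, 190.8]] mid [486.4 198.3] line y at x:  [(400, 202.7), (480, 197.2), (560, 191.8)]
side comp 1933 thick 21.0 z 41 bbox 257 371 188 211 ang -3.67 ends [[358.2, 49.8], [597.2, 31.4]] mid [477.7  40.6] line y at x:  [(400, 43.1), (480, 37.9), (560, 32.8)]
top comp 1683 thick 20.0 z 41 bbox 304 326 147 249 ang -3.48 ends [[600.0, 26.3], [364.0, 39.6]] mid [482.  33.] line y at x:  [(400, 37.3), (480, 32.4), (560, 27.5)]
top comp 999 thick 12.0 z 32 bbox 239 256 155 237 ang -3.38 ends [[588.3, 187.0], [394.7, 194.1]] mid [491.5 190.6] line y at x:  [(400, 195.5), (480, 190.8), (560, 186.1)]
L ang -3.53 y480 55.71
R ang -3.54 y480 9.20
M ang -3.52 y480 32.39
19.325 [ 259.75109677 -390.73398018  175.77619627]
```

View pics/9.png

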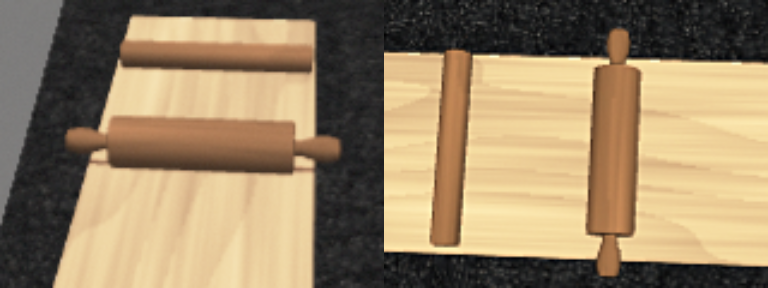

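```bash
python3 -c "
from rig import close_job;print(close_job())"
```

```text
the job is handed in; nothing more can be done
None
```

I rolled the thick pin along the board with the two open fingers until it was about 4 mm short of the line. It hadn't turned to match the line and was about 2° off. I gripped the barrel lightly where it lay to straighten and centre it. The first grip moved it to the line but barely turned it. The second grip at 30 N, with a small tool turn, lined it up. I never commanded a lift while holding it, then let go and backed away.

- **Position:** from above, the axis is about 0.2 mm from the line; the side camera says about 1 mm.
- **Angle:** it lies at −3.5° against −3.5° for the line from above, and −3.7° against −3.3° from the side.
- **Along the line:** the pin sits about 4 mm off the line's middle, which I left as it was.
- **Thin pin:** it hadn't moved in either view.
- **Limits:** measured forces at the ends of moves were only a few newtons, and the last reading before hand-in was 19.3 s.

The two cameras disagree by about 4.6 mm on absolute position. I therefore compared the pin and the line within the same camera view.

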